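# Tip the standing backgammon box flat and snug it into the tray corner

## Robot

A 7-joint arm with a two-finger parallel gripper is mounted at the origin on the work surface. World frame = base frame: x ahead of the robot, y to its left, z up, the work surface at z = 0. Lengths are in m, angles in degrees, forces in N, time in s.
With the tool pointing down it reaches from about 0.425 to 1.025 m from the base axis. Payload 9.4 kg.
Tool frame: the origin (TCP) lies midway between the tips of the shut fingers; the grasp point (between the pads) lies 19 mm behind it; z points along the fingers, y is the line along which they close (so a half turn about z gives the same grasp; the last joint's range is limited). The gripper opens to 93 mm and grips with 3 to 60 N. Pads are 15 mm wide; open, the fingers measure 128 mm over their backs; the gripper's body (75 mm by 188 mm) begins 65 mm behind the grasp point.
Start: joints at [-70.858, 34.337, -0.143, 91.639, 0.103, 54.024, -4.572], TCP at [0.29, 0.665, 0.219] pointing down, gripper open.
Joint ranges: [-147.43, 147.43], [-19.82, 112.94], [-74.19, 73.91], [6.32, 146.72], [-59.91, 239.91], [6.04, 106.73], [-150.56, 150.56]. Speed limits (degrees/s): [127.2, 127.2, 172.46, 172.46, 180, 180, 180].

## Interface

Orientations are given as a 3x3 rotation matrix whose columns are the frame's x, y, z axes.
In Python, from workcell import ctrl gives the robot as it stands.
- The arm moves only by the tool step_arm, never from a script. Its argument "series" is a list that holds one entry, the list of rows, each a list of 5 numbers: the shift along the world's x, y, z normalised to -1 to 1, where 1 is 2 cm, then the turn about the world's z normalised to -1 to 1, where 1 is 5 degrees, then the opening, from 0 (shut) to 1 (fully open). A call has exactly 10 rows; each row shifts and turns the commanded pose from where the row before left it; what a row does not reach is not made up. A row lasts 1/10 s, in which the tool goes at most 50 mm and 8.59 degrees, less where a joint would pass 70% of its speed; a pose out of reach is approached as far as the arm can. A call with a number of a shift or a turn outside -1 to 1 is refused whole. A call with a gripper value outside its range is refused whole. The fingers move at their own pace and stop on an object; "force" is the grip in N (left out, the last holds). Time passes only in rows, so rows that do not move let the fingers close, or fill a call up. It gives the time, the measured TCP pose, the force, the opening and the grip force at its end, in the units of the state.
- ctrl.sense(): the state, without advancing time (a new reading comes with each control period).
- ctrl.snapshot(name): name is "side" or "top"; returns a dict with "pixels" (384x512x3 uint8, red, green, blue), "range_z" (384x512 float32, m along the optical axis (not along the pixel's ray), 0 where there is no reading), "fx", "fy", "cx", "cy" (pixels), "eye" and "attitude" of the camera in the world. Camera axes: x right, y down, z forward; pixel columns grow to the right and rows downward; lengths in m; the calibration is good to about 2 mm. A picture is of the moment at which its call begins.
- ctrl.finish_job(): hands the job in; it is judged then, once.
The state is a dict: "clock": time; "joint_pos": joint angles; "qd": joint speeds; "joint_efforts": joint torques, N m; "position": TCP position; "ee_rot": TCP orientation; "contact_force": force on the tool from outside, world axes, zero at the start; "ft_torque": the same for the moment, N m; "opening": finger opening in m; "finger_force": force on a finger pad.
Only numpy, scipy, OpenCV 4.12 (cv2) and the standard library are available. Lean on these libraries where they do the work, as an engineer would, in place of code of your own. Each camera call takes 0.05 s, during which the arm holds its last target. There are 200 camera calls.

## Task

The folded backgammon box stands on end in the wooden tray: push it over near its top so that it falls flat towards the tray's right-hand short rim (as the robot sees it), without ever lifting it. Then push it sideways until you feel it bear squarely on the stop bar along the far long rim, after that slide it endwise until you feel it bear on the stop bar of the right-hand short rim, and leave it lying in that corner. The bars are delicate, so press each just enough to feel it (about 5 N) and never hard, and leave the other things on the table alone.

Things in the scene. Friction and masses are not known exactly. Their poses are not given: they have to be found in the camera images.
- gamebox: Loose dark wood box, pale inlay on its two broad faces: 150 (x) x 72 (y) x 230 mm (z), 0.5 to 0.95 kg. Origin and balance point at its centre. Starts on end: z up, y within 0.1 rad of the tray's y. Fallen to the tray's -y it lies with z along tray -y, y up, centre 36 mm over the tray floor. Tips with 1 to 2 N pushed near its top, slides if pushed low; sliding takes 1 to 6 N (hidden).
- tray: Wooden serving tray fixed to the table, 300 mm (its x, roughly away from the robot) by 480 mm (its y, roughly to the robot's left); felt floor 8 mm above the table, rims all round 10 mm thick and 28 mm high over the table, inside 280 x 460 mm. Origin: centre of its underside, on the table.
- long_rim: The tray's far long rim (its +x side). Origin: middle of the top edge of its inner face (tray x = +140 mm, 28 mm above the table). Axes as the tray's. It carries a stop bar 360 mm long, 10 to 26 mm above the table, parallel to it, whose face stands 2 to 16 mm in from the rim's face: the setting varies and is not measured. The box's 230 mm side is to bear on the bar; over 15 N breaks it.
- short_rim: The tray's right-hand short rim (its -y side). Origin: middle of the top edge of its inner face (tray y = -230 mm, 28 mm above the table). Axes as the tray's. It carries a stop bar 230 mm long, 10 to 26 mm above the table, parallel to it, whose face stands 2 to 16 mm in from the rim's face: the setting varies and is not measured. The box's 150 mm side is to bear on the bar; over 15 N breaks it.
- vase: Bystander: ceramic vase, 100 mm across, 180 mm high, loose, right of the tray. Origin at the centre of its underside.
- bowl: Bystander: empty amber glass bowl, 120 mm across, 50 mm high, loose, beside the tray. Origin at the centre of its underside.
- coasters: Bystander: stack of round grey coasters, 94 mm across, 30 mm high, loose, beside the tray. Origin at the centre of its underside.
- fan: Bystander: slim aluminium desk fan with a toggle switch on its foot, 150 mm wide, 253 mm high, loose, left of and beyond the tray. Origin at the centre of its underside.

How it is judged:
By the outcome, as a careful person would: the job done as asked, in the order asked, and still so for the second after the job is handed in, with the robot touching nothing.
It also fails if it takes over 72 s, if anything falls off the work surface, if the arm or the gripper's body presses on something with over 40 N, if the wrist force passes 120 N, or if a joint passes its speed limit or range.

## Working session

There is one attempt and no reset: what is moved stays moved. The work goes in short steps, Python scripts to look and compute and a tool call to move; the robot and the scene stay as the last step left them, time stands still between calls to the robot, and variables do not carry over. Pictures are saved under pics/ and viewed, at most 10 in all, crops included, and the job is handed in when it is done.

Besides the shell and the picture viewer there is one more tool, called after "Call:" by a JSON object that holds its "name" and its "arguments", one argument or row to a line. step_arm: Moves the arm, as the interface text tells. Its arguments: {"type":"object","properties":{"series":{"type":"array"},"force":{"type":"number"}},"required":["series"]}

```bash
mkdir -p pics; cat > h.py <<'E'
import numpy as np, cv2
from workcell import ctrl
def snap(n,f=None):
    s=ctrl.snapshot(n)
    if f: cv2.imwrite('pics/'+f,cv2.cvtColor(s['pixels'],cv2.COLOR_RGB2BGR))
    z=s['range_z'].astype(float); v,u=np.mgrid[:384,:512]
    c=np.stack([(u-s['cx'])/s['fx']*z,(v-s['cy'])/s['fy']*z,z],-1)
    P=c@np.array(s['attitude']).T+np.array(s['eye']); P[z==0]=np.nan
    return s,P
E
python3 - <<'E'
from h import *
for n in('top','side'):
    s,P=snap(n,n+'0.png'); np.save(n+'0.npy',P); print(n,s['eye'],np.round(s['attitude'],3).tolist(),s['fx'])
t=ctrl.sense(); print(t['clock'],t['position'],np.round(t['ee_rot'],3).tolist(),t['contact_force'],t['opening'])
E
```

```text
top [ 0.47918239 -0.00145951  1.17949987] [[0.006, -0.994, 0.106], [-1.0, -0.007, -0.004], [0.005, -0.106, -0.994]] 359.1097093378302
side [ 0.32176486 -1.06005723  0.80965442] [[0.972, -0.132, 0.194], [-0.235, -0.541, 0.808], [-0.001, -0.831, -0.557]] 457.67932003632137
0.1 [0.28942674 0.66425787 0.21787887] [[-0.917, 0.399, -0.0], [0.399, 0.917, -0.001], [-0.0, -0.001, -1.0]] [ 0.79311256 -0.02619557  0.31552354] 0.09325776799447698
```

View pics/top0.png

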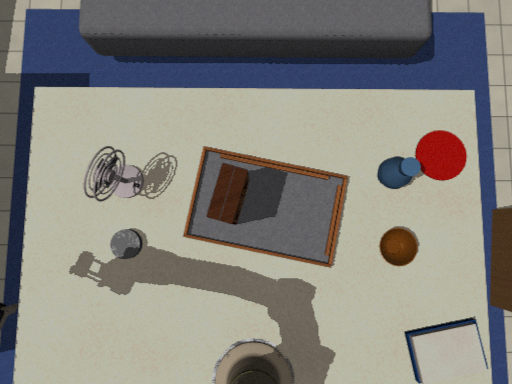

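View pics/side0.png

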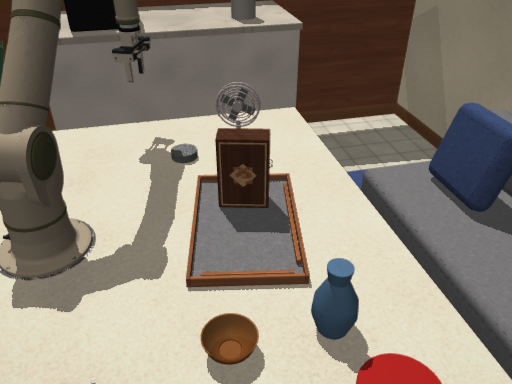

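The top view shows the tray with corners near px (205,150), (347,178), (331,265) and (186,235). The box stands at about (228,193), the fan and coasters are on the left, and the vase and bowl on the right. The side view confirms the box is upright at the tray's left end, broad face towards the right rim.

```bash
python3 - <<'E'
from h import *
P=np.load('top0.npy'); im=cv2.imread('pics/top0.png')
Z=P[...,2]
reg=np.zeros(Z.shape,bool); reg[140:275,178:358]=1
def rect(m):
    n,l,st,c=cv2.connectedComponentsWithStats(m.astype(np.uint8)); k=1+np.argmax(st[1:,4]); m=l==k
    q=P[m][:,:2]; r=cv2.minAreaRect((q*1000).astype(np.float32)); print(st[k],r, P[m][:,2].mean()); print(cv2.boxPoints(r).round().tolist())
rect(reg&(Z>.225)&(Z<.25))
# tray rim top
rect(reg&(Z>.018)&(Z<.034))
print('table',np.nanmedian(Z[100:135,200:400]),'felt',np.nanmedian(Z[210:240,290:310]),'boxtop',np.nanmedian(Z[170:200,228:240]))
# objects
for n,(a,b,c,d) in dict(fan=(140,205,80,148),coast=(225,262,105,145),vase=(150,192,372,422),bowl=(222,270,375,422)).items():
    m=np.zeros(Z.shape,bool); m[a:b,c:d]=1; m&=Z>.012; q=P[m]; print(n,q.min(0).round(3),q.max(0).round(3))
E
```

```text
[ 207  163   42   61 1561] ((568.5711669921875, 70.06402587890625), (72.72705078125, 150.02554321289062), 74.47547149658203) 0.23855984933031818
[[487.0, 55.0], [631.0, 15.0], [651.0, 85.0], [506.0, 125.0]]
[ 184  146  164  122 2340] ((548.9429931640625, -39.0050048828125), (480.9903259277344, 301.2239685058594), 78.647705078125) 0.027276610233897155
[[354.0, -245.0], [649.0, -304.0], [744.0, 167.0], [449.0, 226.0]]
table 0.0006943596895367943 felt 0.008613624679040921 boxtop 0.23869112323359665
fan [0.55  0.364 0.012] [0.703 0.471 0.256]
coast [0.379 0.359 0.012] [0.47  0.452 0.037]
vase [ 0.604 -0.545  0.012] [ 0.736 -0.392  0.186]
bowl [ 0.364 -0.51   0.012] [ 0.479 -0.393  0.056]
```

Call:
{"name": "step_arm", "arguments": {
  "series": [
    [[0,-1,0.2,-0.82,1],[0,-1,0.2,-0.82,1],[0,-1,0.2,-0.82,1],[0,-1,0.2,-0.82,1],[0,-1,0.2,-0.82,1],[0,-1,0.2,-0.82,1],[0,-1,0.2,-0.82,1],[0,-1,0.2,-0.82,1],[0,-1,0.2,-0.82,1],[0,-1,0.2,-0.82,1]]
  ]
}}

```text
clock: 1.1
position: [0.2893, 0.4637, 0.2585]
ee_rot: [[-0.427, 0.904, -0.0], [0.904, 0.427, -0.001], [-0.0, -0.0, -1.0]]
contact_force: [-0.0, 0.0, 0.9]
opening: 0.0931
finger_force: 0.0
```

Call:
{"name": "step_arm", "arguments": {
  "series": [
    [[0.5,-1,0,-0.82,1],[0.5,-1,0,-0.82,1],[0.5,-1,0,-0.82,1],[0.5,-1,0,-0.82,1],[0.5,-1,0,-0.82,1],[0.5,-1,0,-0.82,1],[0.5,-1,0,-0.82,1],[0.5,-1,0,-0.82,1],[0.5,-1,0,-0.82,1],[0.5,-1,0,-0.82,1]]
  ]
}}

```text
clock: 2.1
position: [0.3903, 0.263, 0.2586]
ee_rot: [[0.274, 0.962, 0.0], [0.962, -0.274, 0.0], [0.0, 0.0, -1.0]]
contact_force: [0.4, 0.4, 0.2]
opening: 0.093
finger_force: 0.0
```

Call:
{"name": "step_arm", "arguments": {
  "series": [
    [[1,-0.6,0,0,1],[1,-0.6,0,0,1],[1,-0.6,0,0,1],[1,-0.6,0,0,1],[1,-0.6,0,0,1],[1,-0.6,-0.4,0,1],[1,-0.6,-0.4,0,1],[1,-0.6,-0.5,0,1],[1,-0.6,-0.5,0,1],[1,-0.6,-0.5,0,1]]
  ]
}}

```text
clock: 3.1
position: [0.5905, 0.143, 0.2121]
ee_rot: [[0.271, 0.963, -0.0], [0.963, -0.271, -0.0], [-0.0, -0.0, -1.0]]
contact_force: [0.5, 0.1, -0.6]
opening: 0.093
finger_force: 0.0
```

Call:
{"name": "step_arm", "arguments": {
  "series": [
    [[-0.08,-0.29,0,0,1],[-0.08,-0.29,0,0,1],[-0.08,-0.29,0,0,1],[-0.08,-0.29,0,0,1],[-0.05,-0.19,0,0,1],[-0.05,-0.19,0,0,1],[-0.05,-0.19,0,0,1],[-0.05,-0.19,0,0,1],[-0.05,-0.19,0,0,1],[-0.05,-0.19,0,0,1]]
  ]
}}

```text
clock: 4.1
position: [0.5771, 0.0985, 0.2126]
ee_rot: [[0.268, 0.964, 0.0], [0.964, -0.268, 0.0], [0.0, 0.0, -1.0]]
contact_force: [-0.2, 2.0, 1.5]
opening: 0.0931
finger_force: 0.7
```

```bash
python3 - <<'E'
from h import *
s,P=snap('side','s1.png'); t=ctrl.sense(); print(t['position'],t['contact_force'])
E
```

```text
[0.57684816 0.09757008 0.21262531] [ 0.50393158 -0.26531793  0.5752365 ]
```

View pics/s1.png

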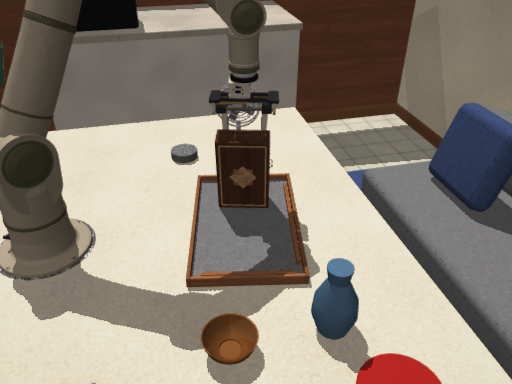

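The gripper is behind the box at px (244,100), just touching it, and the box base hasn't moved. I'll keep pushing.

Call:
{"name": "step_arm", "arguments": {
  "series": [
    [[-0.06,-0.22,0,0,1],[-0.06,-0.22,0,0,1],[-0.06,-0.22,0,0,1],[-0.06,-0.22,0,0,1],[-0.06,-0.22,0,0,1],[-0.06,-0.22,0,0,1],[-0.06,-0.22,0,0,1],[-0.06,-0.22,0,0,1],[-0.06,-0.22,0,0,1],[-0.06,-0.22,0,0,1]]
  ]
}}

```text
clock: 5.15
position: [0.5649, 0.0542, 0.2126]
ee_rot: [[0.268, 0.963, -0.0], [0.963, -0.268, -0.0], [-0.0, -0.0, -1.0]]
contact_force: [-0.8, 0.6, 0.3]
opening: 0.093
finger_force: 0.0
```

```bash
python3 - <<'E'
from h import *
s,P=snap('side','s2.png'); t=ctrl.sense(); print(t['position'],t['contact_force'])
E
```

```text
[0.56474064 0.05335355 0.212631  ] [-0.04496031 -1.57770162  0.3702884 ]
```

View pics/s2.png

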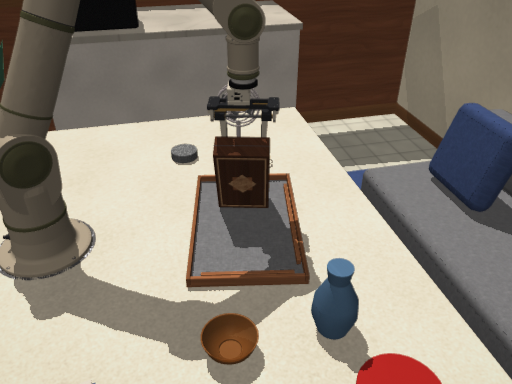

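The box is tipping about its front bottom edge (still at row 207). I'll continue until it passes balance.

Call:
{"name": "step_arm", "arguments": {
  "series": [
    [[-0.06,-0.2,0,0,1],[-0.06,-0.2,0,0,1],[-0.05,-0.17,0,0,1],[-0.05,-0.17,0,0,1],[-0.05,-0.17,0,0,1],[-0.05,-0.17,0,0,1],[-0.05,-0.17,0,0,1],[-0.05,-0.17,0,0,1],[0,0,0,0,1],[0,0,0,0,1]]
  ]
}}

```text
clock: 6.2
position: [0.5568, 0.0262, 0.2126]
ee_rot: [[0.268, 0.963, 0.0], [0.963, -0.268, 0.0], [0.0, 0.0, -1.0]]
contact_force: [-0.3, 0.4, 0.3]
opening: 0.0928
finger_force: 0.0
```

```bash
cat > box.py <<'E'
from h import *
# box pose in the tray frame, and the bars, from the top depth
def run():
    s,P=snap('top','cur.png'); Z=P[...,2]
    reg=np.zeros(Z.shape,bool); reg[140:275,178:358]=1
    ex=np.array([.9805,-.197]); ey=np.array([.197,.9805]); c=np.array([.549,-.039])
    m=(reg&(Z>.07)&(Z<.09)).astype(np.uint8); n,l,st,_=cv2.connectedComponentsWithStats(m); k=1+np.argmax(st[1:,4])
    q=P[l==k][:,:2]-c; q=np.c_[q@ex,q@ey]*1000
    r=cv2.minAreaRect(q.astype(np.float32)); print('n',st[k,4],'box tray mm',np.round(r[0],1),np.round(r[1],1),r[2],cv2.boxPoints(r).round().tolist())
    t=ctrl.sense(); print(t['clock'],t['position'],t['contact_force'], 'tcp tray',np.round([(t['position'][:2]-c)@ex*1000,(t['position'][:2]-c)@ey*1000],1))
    return s,P,c,ex,ey
if __name__=='__main__': run()
E
python3 box.py
```

```text
n 2609 box tray mm [-15.7 -74.1] [168.3 150. ] 85.85556030273438 [[-97.0, -153.0], [53.0, -163.0], [65.0, 4.0], [-84.0, 15.0]]
6.25 [0.55678832 0.02638516 0.21263322] [-0.25025769 -0.99417187  0.21826217] tcp tray [-5.2 65.6]
```

The box has fallen flat. Its centre is near tray (-14,-43) mm and it is turned -4°. I'll turn the tool square to the tray, shut it, and move to the near side.

Call:
{"name": "step_arm", "arguments": {
  "series": [
    [[-0.315,-0.214,-0.28,0.942,0],[-0.315,-0.214,-0.28,0.942,0],[-0.315,-0.214,-0.28,0.942,0],[-0.315,-0.214,-0.28,0.942,0],[-0.315,-0.214,-0.28,0.942,0],[-0.315,-0.214,-0.28,0.942,0],[-0.315,-0.214,-0.28,0.942,0],[-0.315,-0.214,-0.28,0.942,0],[-0.315,-0.214,-0.28,0.942,0],[-0.315,-0.214,-0.28,0.942,0]]
  ]
}}

```text
clock: 7.25
position: [0.4937, -0.0165, 0.1564]
ee_rot: [[-0.527, 0.85, 0.0], [0.85, 0.527, 0.0], [-0.0, 0.0, -1.0]]
contact_force: [0.4, -1.3, 0.1]
opening: 0.0176
finger_force: 0.0
```

Call:
{"name": "step_arm", "arguments": {
  "series": [
    [[-0.315,-0.214,-0.28,0.942,0],[-0.315,-0.214,-0.28,0.942,0],[-0.315,-0.214,-0.28,0.942,0],[-0.315,-0.214,-0.28,0.942,0],[-0.315,-0.214,-0.28,0.942,0],[-0.315,-0.214,-0.28,0.942,0],[-0.315,-0.214,-0.28,0.942,0],[-0.315,-0.214,-0.28,0.942,0],[-0.315,-0.214,-0.28,0.942,0],[-0.315,-0.214,-0.28,0.942,0]]
  ]
}}

```text
clock: 8.25
position: [0.4308, -0.0593, 0.1004]
ee_rot: [[-0.981, 0.193, 0.0], [0.193, 0.981, 0.0], [-0.0, 0.0, -1.0]]
contact_force: [-0.1, -0.6, -0.0]
opening: 0.0
finger_force: 0.0
```

```bash
cat > bars.py <<'E'
from h import *
s,P=snap('side','s3.png'); Z=P[...,2]
ex=np.array([.9805,-.197]); ey=np.array([.197,.9805]); c=np.array([.549,-.039])
X=((P[...,:2]-c)@ex)*1000; Y=((P[...,:2]-c)@ey)*1000
m=(Z>.02)&(Z<.035)
for lab,U,V,lim in(('long x',X,Y,(100,155)),('short y',-Y,X,(190,245))):
    k=m&(U>lim[0])&(U<lim[1])&(abs(V)<100); print(lab,np.histogram(U[k],bins=np.arange(lim[0],lim[1]+1,3)))
im=cv2.imread('pics/s3.png')[160:300,170:330]; cv2.imwrite('pics/s3c.png',cv2.resize(im,None,fx=4,fy=4,interpolation=cv2.INTER_CUBIC))
E
python3 box.py; python3 bars.py
```

```text
n 3117 box tray mm [-13.2 -43.8] [230.7 149.7] 85.91355895996094 [[-96.0, -154.0], [53.0, -164.0], [70.0, 66.0], [-80.0, 77.0]]
8.3 [ 0.42921847 -0.06007612  0.09978669] [-2.6472001  -0.5357508  -0.88772442] tcp tray [-113.3  -44.3]
long x (array([ 0,  0,  0,  0,  0,  0,  0, 30, 45, 42, 44, 15, 47, 44, 39, 34,  0,
        0]), array([100, 103, 106, 109, 112, 115, 118, 121, 124, 127, 130, 133, 136,
       139, 142, 145, 148, 151, 154]))
short y (array([  0,   0,   0,   0,   0,   0,   0,   3,  30,  70,  69, 105,  44,
        24,  58,  88, 169,  64]), array([190, 193, 196, 199, 202, 205, 208, 211, 214, 217, 220, 223, 226,
       229, 232, 235, 238, 241, 244]))
```

View pics/s3c.png

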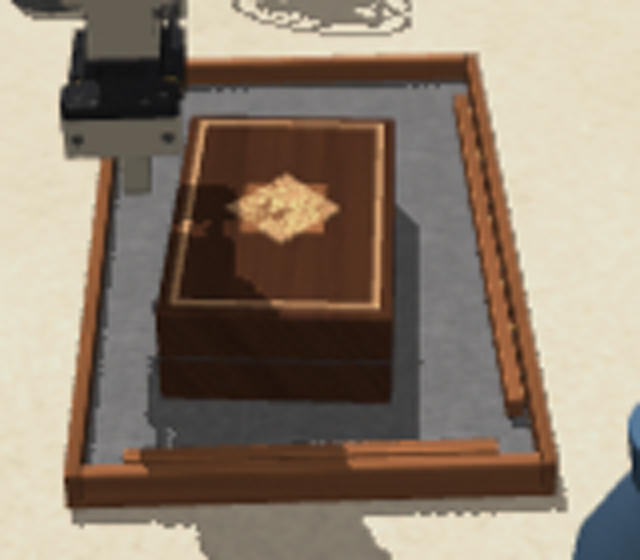

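The box lies flat at about (280,240) in the crop. The long bar is on the right with its face near tray x≈124 mm, and the short bar is at the bottom near y≈-216 mm. The finger hangs over the near gap at (138,175), so I'll descend and push.

Call:
{"name": "step_arm", "arguments": {
  "series": [
    [[0,0,-0.4,0,0],[0,0,-0.4,0,0],[0,0,-0.4,0,0],[0,0,-0.4,0,0],[0,0,-0.4,0,0],[0,0,-0.4,0,0],[0,0,-0.4,0,0],[0,0,-0.4,0,0],[0,0,-0.4,0,0],[0,0,0,0,0]]
  ]
}}

```text
clock: 9.35
position: [0.4303, -0.0592, 0.0276]
ee_rot: [[-0.981, 0.196, -0.001], [0.196, 0.981, 0.0], [0.001, -0.0, -1.0]]
contact_force: [0.5, -0.4, -0.8]
opening: 0.0006
finger_force: 0.0
```

```bash
cat > f.py <<'E'
from h import *
ex=np.array([.9805,-.197]); ey=np.array([.197,.9805]); c=np.array([.549,-.039])
L=[]
for i in range(6):
    ctrl.snapshot('side'); t=ctrl.sense(); f=np.array(t['contact_force']); p=np.array(t['position'])
    L.append([f[:2]@ex,f[:2]@ey,f[2],(p[:2]-c)@ex*1000,(p[:2]-c)@ey*1000,p[2]*1000])
L=np.array(L); print(t['clock'],'F tray mean',L.mean(0)[:3].round(2),'sd',L.std(0)[:3].round(2),'tcp',L.mean(0)[3:].round(2),L.std(0)[3:].round(2))
E
python3 f.py
```

```text
9.65 F tray mean [-0.15 -0.17  0.09] sd [0.36 0.32 0.68] tcp [-112.    -43.26   28.63] [0.19 0.02 0.3 ]
```

Call:
{"name": "step_arm", "arguments": {
  "series": [
    [[0.196,-0.039,0,0,0],[0.196,-0.039,0,0,0],[0.196,-0.039,0,0,0],[0.196,-0.039,0,0,0],[0.196,-0.039,0,0,0],[0.196,-0.039,0,0,0],[0.196,-0.039,0,0,0],[0.196,-0.039,0,0,0],[0.196,-0.039,0,0,0],[0.196,-0.039,0,0,0]]
  ]
}}

```text
clock: 10.65
position: [0.4703, -0.0672, 0.0286]
ee_rot: [[-0.98, 0.197, -0.0], [0.197, 0.98, 0.0], [0.0, 0.0, -1.0]]
contact_force: [-4.3, -0.3, 1.8]
opening: 0.0002
finger_force: 2.0
```

```bash
python3 box.py; python3 f.py
```

```text
n 2646 box tray mm [ 15.9 -40.6] [229.9 149.7] 88.23603820800781 [[-62.0, -153.0], [87.0, -158.0], [94.0, 72.0], [-55.0, 77.0]]
10.7 [ 0.47128629 -0.06728768  0.02862594] [-2.30157743 -0.57178955 -0.46028404] tcp tray [-70.6 -43. ]
11.0 F tray mean [ 0.27 -0.2  -0.04] sd [0.54 0.53 0.38] tcp [-70.86 -42.88  28.67] [0.22 0.06 0.03]
```

Call:
{"name": "step_arm", "arguments": {
  "series": [
    [[0.118,-0.024,0,0,0],[0.118,-0.024,0,0,0],[0.118,-0.024,0,0,0],[0.118,-0.024,0,0,0],[0.118,-0.024,0,0,0],[0.118,-0.024,0,0,0],[0.118,-0.024,0,0,0],[0.118,-0.024,0,0,0],[0.118,-0.024,0,0,0],[0.118,-0.024,0,0,0]]
  ]
}}

```text
clock: 12.0
position: [0.4938, -0.0719, 0.0286]
ee_rot: [[-0.98, 0.197, 0.0], [0.197, 0.98, 0.0], [-0.0, 0.0, -1.0]]
contact_force: [-4.0, 0.5, 2.4]
opening: 0.0007
finger_force: 1.9
```

```bash
python3 box.py; python3 f.py
```

```text
n 2478 box tray mm [ 38.9 -38.2] [149.3 230.6] 0.2568163573741913 [[-36.0, 77.0], [-35.0, -154.0], [114.0, -153.0], [113.0, 77.0]]
12.05 [ 0.49436508 -0.07201648  0.02860292] [-2.28875359  0.03968353  0.74824648] tcp tray [-47.1 -43.1]
12.35 F tray mean [-0.89 -0.35 -0.35] sd [0.59 0.33 0.65] tcp [-47.06 -43.05  28.66] [0.02 0.05 0.04]
```

Call:
{"name": "step_arm", "arguments": {
  "series": [
    [[0.03,-0.006,0,0,0],[0.03,-0.006,0,0,0],[0.03,-0.006,0,0,0],[0.03,-0.006,0,0,0],[0.03,-0.006,0,0,0],[0.03,-0.006,0,0,0],[0.03,-0.006,0,0,0],[0.03,-0.006,0,0,0],[0.03,-0.006,0,0,0],[0.03,-0.006,0,0,0]]
  ]
}}

```text
clock: 13.35
position: [0.4996, -0.0732, 0.0286]
ee_rot: [[-0.98, 0.197, 0.0], [0.197, 0.98, -0.0], [-0.0, -0.0, -1.0]]
contact_force: [-4.4, 0.3, 0.8]
opening: 0.0003
finger_force: 1.8
```

```bash
python3 f.py
```

```text
13.65 F tray mean [-2.79 -0.18 -0.31] sd [0.51 0.47 0.88] tcp [-41.53 -43.21  28.58] [0.01 0.02 0.01]
```

Call:
{"name": "step_arm", "arguments": {
  "series": [
    [[0.0123,-0.0025,0,0,0],[0.0123,-0.0025,0,0,0],[0.0123,-0.0025,0,0,0],[0.0123,-0.0025,0,0,0],[0.0123,-0.0025,0,0,0],[0.0123,-0.0025,0,0,0],[0.0123,-0.0025,0,0,0],[0.0123,-0.0025,0,0,0],[0.0123,-0.0025,0,0,0],[0.0123,-0.0025,0,0,0]]
  ]
}}

```text
clock: 14.65
position: [0.502, -0.0736, 0.0286]
ee_rot: [[-0.98, 0.197, -0.0], [0.197, 0.98, -0.0], [0.0, -0.0, -1.0]]
contact_force: [-2.8, -0.0, -1.1]
opening: 0.0005
finger_force: 1.3
```

```bash
python3 f.py
```

```text
14.95 F tray mean [-2.    0.26 -1.68] sd [0.17 0.58 0.36] tcp [-39.19 -43.19  28.63] [0.01 0.01 0.01]
```

Call:
{"name": "step_arm", "arguments": {
  "series": [
    [[0.0098,-0.002,0,0,0],[0.0098,-0.002,0,0,0],[0.0098,-0.002,0,0,0],[0.0098,-0.002,0,0,0],[0.0098,-0.002,0,0,0],[0.0098,-0.002,0,0,0],[0.0098,-0.002,0,0,0],[0.0098,-0.002,0,0,0],[0,0,0,0,0],[0,0,0,0,0]]
  ]
}}

```text
clock: 15.95
position: [0.5036, -0.074, 0.0286]
ee_rot: [[-0.98, 0.197, 0.0], [0.197, 0.98, -0.0], [-0.0, 0.0, -1.0]]
contact_force: [-3.3, 0.5, 0.9]
opening: 0.0003
finger_force: 1.7
```

```bash
python3 f.py
```

```text
16.25 F tray mean [-3.65 -0.12  0.92] sd [0.54 0.56 0.75] tcp [-37.65 -43.23  28.63] [0.03 0.02 0.01]
```

Call:
{"name": "step_arm", "arguments": {
  "series": [
    [[0.0098,-0.002,0,0,0],[0.0098,-0.002,0,0,0],[0.0098,-0.002,0,0,0],[0.0098,-0.002,0,0,0],[0.0098,-0.002,0,0,0],[0.0098,-0.002,0,0,0],[0,0,0,0,0],[0,0,0,0,0],[0,0,0,0,0],[0,0,0,0,0]]
  ]
}}

```text
clock: 17.25
position: [0.5045, -0.0741, 0.0286]
ee_rot: [[-0.981, 0.197, -0.0], [0.197, 0.981, 0.0], [0.0, -0.0, -1.0]]
contact_force: [-4.5, 0.6, 2.9]
opening: 0.0004
finger_force: 2.5
```

```bash
python3 f.py
```

```text
17.55 F tray mean [-4.82  0.25  2.79] sd [0.37 0.69 0.4 ] tcp [-36.71 -43.21  28.64] [0.01 0.01 0.  ]
```

Call:
{"name": "step_arm", "arguments": {
  "series": [
    [[0.0098,-0.002,0,0,0],[0.0098,-0.002,0,0,0],[0.0098,-0.002,0,0,0],[0.0098,-0.002,0,0,0],[0,0,0,0,0],[0,0,0,0,0],[0,0,0,0,0],[0,0,0,0,0],[0,0,0,0,0],[0,0,0,0,0]]
  ]
}}

```text
clock: 18.55
position: [0.5045, -0.0741, 0.0286]
ee_rot: [[-0.981, 0.196, -0.002], [0.196, 0.981, 0.0], [0.002, -0.0, -1.0]]
contact_force: [-7.3, 1.9, 3.8]
opening: 0.0006
finger_force: 3.5
```

```bash
python3 f.py
```

```text
18.85 F tray mean [-7.2   0.6   4.52] sd [0.42 0.43 0.46] tcp [-36.73 -43.23  28.59] [0.02 0.02 0.01]
```

Call:
{"name": "step_arm", "arguments": {
  "series": [
    [[0.0098,-0.002,0,0,0],[0.0098,-0.002,0,0,0],[0.0098,-0.002,0,0,0],[0,0,0,0,0],[0,0,0,0,0],[0,0,0,0,0],[0,0,0,0,0],[0,0,0,0,0],[0,0,0,0,0],[0,0,0,0,0]]
  ]
}}

```text
clock: 19.85
position: [0.5045, -0.0741, 0.0285]
ee_rot: [[-0.981, 0.196, -0.003], [0.196, 0.981, 0.0], [0.003, -0.0, -1.0]]
contact_force: [-8.7, 2.9, 4.6]
opening: 0.0009
finger_force: 4.3
```

```bash
python3 f.py; python3 box.py
```

```text
20.15 F tray mean [-8.56  0.73  5.5 ] sd [0.5  0.58 0.51] tcp [-36.73 -43.23  28.54] [0.01 0.02 0.01]
n 2382 box tray mm [ 50. -38.] [149.9 230.5] 0.31123387813568115 [[-26.0, 77.0], [-24.0, -154.0], [126.0, -153.0], [124.0, 78.0]]
20.2 [ 0.50448954 -0.07412871  0.02855068] [-8.28444183  2.77326293  5.05189836] tcp tray [-36.7 -43.2]
```

Bearing on the long bar: the total push is 8.6 N, of which about 4 N is sliding friction, and the tool has stopped moving. I'll retreat, lift and go round to the left end.

Call:
{"name": "step_arm", "arguments": {
  "series": [
    [[-0.49,0.098,0,0,0],[-0.49,0.098,0,0,0],[0,0,0.9,0,0],[0,0,0.9,0,0],[0,0,0.9,0,0],[0,0,0.9,0,0],[0,0,0.9,0,0],[0.366,0.366,0,-1,0],[0.366,0.366,0,-1,0],[0.366,0.366,0,-1,0]]
  ]
}}

```text
clock: 21.2
position: [0.5091, -0.0485, 0.119]
ee_rot: [[-0.894, 0.447, 0.002], [0.447, 0.894, -0.0], [-0.002, 0.001, -1.0]]
contact_force: [0.5, -0.6, -0.9]
opening: 0.0003
finger_force: 0.0
```

Call:
{"name": "step_arm", "arguments": {
  "series": [
    [[0.366,0.366,0,-1,0.8],[0.366,0.366,0,-1,0.8],[0.366,0.366,0,-1,0.8],[0.366,0.366,0,-1,0.8],[0.366,0.366,0,-1,0.8],[0.366,0.366,0,-1,0.8],[0.366,0.366,0,-1,0.8],[0.366,0.366,0,-1,0.8],[0.366,0.366,0,-1,0.8],[0.366,0.366,0,-1,0.8]]
  ]
}}

```text
clock: 22.2
position: [0.5821, 0.0249, 0.1187]
ee_rot: [[-0.233, 0.973, 0.001], [0.973, 0.233, -0.0], [-0.001, 0.001, -1.0]]
contact_force: [-0.6, -0.0, -0.5]
opening: 0.073
finger_force: 0.0
```

Call:
{"name": "step_arm", "arguments": {
  "series": [
    [[0.366,0.366,0,-1,0.8],[0.366,0.366,0,-1,0.8],[0.366,0.366,0,-1,0.8],[0.366,0.366,0,-1,0.8],[0.366,0.366,0,-1,0.8],[0,0,0,0,0.8],[0,0,0,0,0.8],[0,0,0,0,0.8],[0,0,0,0,0.8],[0,0,0,0,0.8]]
  ]
}}

```text
clock: 23.2
position: [0.6181, 0.0607, 0.1188]
ee_rot: [[0.197, 0.98, 0.0], [0.98, -0.197, 0.0], [0.0, 0.0, -1.0]]
contact_force: [-0.4, 0.4, -0.9]
opening: 0.0744
finger_force: 0.0
```

```bash
cat > bar2.py <<'E'
from box import *
s,P,c,ex,ey=run(); Z=P[...,2]
q=P[...,:2]-c; X=q@ex*1000; Y=q@ey*1000
m=(Z>.018)&(Z<.034)
# outer/inner edges of far rim+bar per y slice, angle of far outer edge
out=[(y,X[m&(abs(Y-y)<8)&(X>100)].max()) for y in range(-200,201,25)]
print('far outer edge slope deg',np.degrees(np.polyfit(*zip(*out),1)[0]),np.polyfit(*zip(*out),1)[1])
out=[(x,Y[m&(abs(X-x)<8)&(Y<-200)].min()) for x in range(-110,111,20)]
print('right outer edge',np.degrees(np.polyfit(*zip(*out),1)[0]),np.polyfit(*zip(*out),1)[1])
E
python3 bar2.py
```

```text
n 3571 box tray mm [ 49.9 -38.3] [150.3 230.6] 0.03470076248049736 [[-25.0, 77.0], [-25.0, -154.0], [125.0, -154.0], [125.0, 77.0]]
23.25 [0.61817598 0.06081112 0.11875214] [-0.21351927 -0.05532078 -0.13600458] tcp tray [ 48.2 111.5]Traceback (most recent call last):
  File "bar2.py", line 6, in <module>
    out=[(y,X[m&(abs(Y-y)<8)&(X>100)].max()) for y in range(-200,201,25)]
            ~~~~~~~~~~~~~~~~~~~~~~~~~~~~~^^
    return umr_maximum(a, axis, None, out, keepdims, initial, where)
ValueError: zero-size array to reduction operation maximum which has no identity
```

The box is square (0.03° to the tray) and still on the bar. Descending behind its left end.

Call:
{"name": "step_arm", "arguments": {
  "series": [
    [[0,0,-0.6,0,0.8],[0,0,-0.6,0,0.8],[0,0,-0.6,0,0.8],[0,0,-0.6,0,0.8],[0,0,-0.6,0,0.8],[0,0,-0.6,0,0.8],[0,0,-0.6,0,0.8],[-0.03,-0.147,0,0,0.8],[-0.039,-0.196,0,0,0.8],[-0.039,-0.196,0,0,0.8]]
  ]
}}

```text
clock: 24.25
position: [0.6163, 0.0499, 0.035]
ee_rot: [[0.197, 0.98, 0.001], [0.98, -0.197, -0.0], [0.0, 0.001, -1.0]]
contact_force: [-0.1, -0.8, 0.9]
opening: 0.0744
finger_force: 0.0
```

```bash
python3 f.py
```

```text
24.55 F tray mean [-0.51 -0.1  -0.11] sd [0.47 0.7  0.28] tcp [ 48.51 100.46  35.18] [0.11 0.6  0.11]
```

Call:
{"name": "step_arm", "arguments": {
  "series": [
    [[-0.038,-0.196,0,0,0.8],[-0.038,-0.196,0,0,0.8],[-0.038,-0.196,0,0,0.8],[-0.038,-0.196,0,0,0.8],[-0.038,-0.196,0,0,0.8],[-0.038,-0.196,0,0,0.8],[-0.038,-0.196,0,0,0.8],[-0.038,-0.196,0,0,0.8],[-0.038,-0.196,0,0,0.8],[-0.038,-0.196,0,0,0.8]]
  ]
}}

```text
clock: 25.55
position: [0.6084, 0.011, 0.0346]
ee_rot: [[0.197, 0.98, -0.0], [0.98, -0.197, 0.0], [0.0, -0.0, -1.0]]
contact_force: [-0.7, 4.2, 1.6]
opening: 0.0743
finger_force: 2.2
```

```bash
python3 box.py; python3 f.py
```

```text
n 2954 box tray mm [ 50.  -78.7] [150.3 202.7] 0.0010980775114148855 [[-25.0, 23.0], [-25.0, -180.0], [125.0, -180.0], [125.0, 23.0]]
25.6 [0.60823838 0.00994603 0.03463334] [0.23066987 2.84659406 1.23476004] tcp tray [48.4 59.7]
25.9 F tray mean [0.07 0.02 0.05] sd [0.55 0.6  0.74] tcp [48.63 59.99 34.6 ] [0.07 0.28 0.02]
```

Call:
{"name": "step_arm", "arguments": {
  "series": [
    [[-0.023,-0.118,0,0,0.8],[-0.023,-0.118,0,0,0.8],[-0.023,-0.118,0,0,0.8],[-0.023,-0.118,0,0,0.8],[-0.023,-0.118,0,0,0.8],[-0.023,-0.118,0,0,0.8],[-0.023,-0.118,0,0,0.8],[-0.023,-0.118,0,0,0.8],[-0.023,-0.118,0,0,0.8],[-0.023,-0.118,0,0,0.8]]
  ]
}}

```text
clock: 26.9
position: [0.6038, -0.0126, 0.0346]
ee_rot: [[0.197, 0.98, -0.0], [0.98, -0.197, -0.0], [-0.0, -0.0, -1.0]]
contact_force: [-0.1, 3.5, -1.0]
opening: 0.0743
finger_force: 1.6
```

```bash
python3 box.py; python3 f.py; python3 - <<'E'
from h import *
s,P=snap('top'); im=cv2.cvtColor(s['pixels'],cv2.COLOR_RGB2BGR)[140:275,255:355]; cv2.imwrite('pics/t4.png',cv2.resize(im,None,fx=4.4,fy=4.4,interpolation=cv2.INTER_CUBIC))
E
```

```text
n 2801 box tray mm [  50.  -109.6] [188.6 150.5] 89.92288208007812 [[-25.0, -204.0], [125.0, -204.0], [125.0, -15.0], [-25.0, -15.0]]
26.95 [ 0.603729   -0.01311046  0.03464953] [ 0.01268584  2.22028007 -1.37933613] tcp tray [48.6 36.2]
27.25 F tray mean [-0.3   0.04 -0.05] sd [0.26 0.4  0.4 ] tcp [48.9  36.26 34.77] [0.1  0.12 0.03]
```

View pics/t4.png

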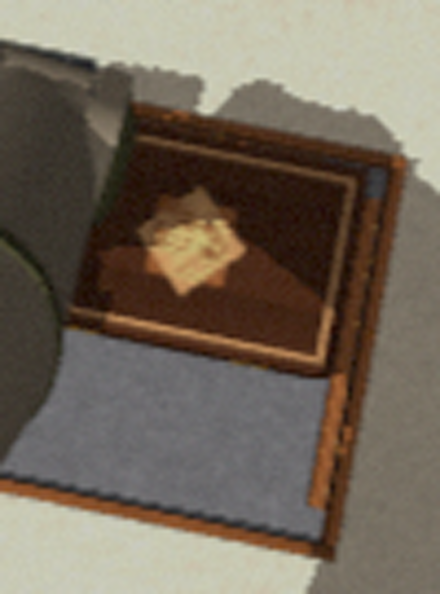

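The box is against the far bar at the top, with its right end about 10 mm short of the right bar. From here I'll take finer steps.

Call:
{"name": "step_arm", "arguments": {
  "series": [
    [[-0.0049,-0.0294,0,0,0.8],[-0.0049,-0.0294,0,0,0.8],[-0.0049,-0.0294,0,0,0.8],[-0.0049,-0.0294,0,0,0.8],[-0.0049,-0.0294,0,0,0.8],[-0.0049,-0.0294,0,0,0.8],[-0.0049,-0.0294,0,0,0.8],[-0.0049,-0.0294,0,0,0.8],[-0.0049,-0.0294,0,0,0.8],[-0.0049,-0.0294,0,0,0.8]]
  ]
}}

```text
clock: 28.3
position: [0.6028, -0.0181, 0.0347]
ee_rot: [[0.197, 0.98, -0.0], [0.98, -0.197, 0.0], [0.0, -0.0, -1.0]]
contact_force: [-1.0, 5.8, 2.4]
opening: 0.0743
finger_force: 2.5
```

```bash
python3 f.py
```

```text
28.6 F tray mean [-0.94  4.32  2.4 ] sd [0.37 0.31 0.19] tcp [48.72 30.89 34.64] [0.03 0.01 0.01]
```

Call:
{"name": "step_arm", "arguments": {
  "series": [
    [[-0.002,-0.0098,0,0,0.8],[-0.002,-0.0098,0,0,0.8],[-0.002,-0.0098,0,0,0.8],[-0.002,-0.0098,0,0,0.8],[-0.002,-0.0098,0,0,0.8],[0,0,0,0,0.8],[0,0,0,0,0.8],[0,0,0,0,0.8],[0,0,0,0,0.8],[0,0,0,0,0.8]]
  ]
}}

```text
clock: 29.6
position: [0.6027, -0.0191, 0.0346]
ee_rot: [[0.196, 0.981, -0.0], [0.981, -0.196, 0.0], [0.0, -0.0, -1.0]]
contact_force: [-0.8, 4.6, 2.4]
opening: 0.0742
finger_force: 2.4
```

```bash
python3 f.py
```

```text
29.9 F tray mean [-1.3   4.84  2.22] sd [0.57 0.32 0.33] tcp [48.71 30.11 34.61] [0.01 0.02 0.01]
```

Call:
{"name": "step_arm", "arguments": {
  "series": [
    [[-0.002,-0.0098,0,0,0.8],[-0.002,-0.0098,0,0,0.8],[-0.002,-0.0098,0,0,0.8],[-0.002,-0.0098,0,0,0.8],[-0.002,-0.0098,0,0,0.8],[0,0,0,0,0.8],[0,0,0,0,0.8],[0,0,0,0,0.8],[0,0,0,0,0.8],[0,0,0,0,0.8]]
  ]
}}

```text
clock: 30.9
position: [0.6025, -0.0201, 0.0346]
ee_rot: [[0.197, 0.98, -0.0], [0.98, -0.197, 0.0], [0.0, -0.0, -1.0]]
contact_force: [0.4, 4.2, 3.2]
opening: 0.0744
finger_force: 2.4
```

```bash
python3 f.py
```

```text
31.2 F tray mean [-1.66  4.68  2.28] sd [0.32 0.44 0.5 ] tcp [48.71 29.12 34.61] [0.   0.02 0.  ]
```

Still sliding, at about 4.7 N.

Call:
{"name": "step_arm", "arguments": {
  "series": [
    [[-0.002,-0.0098,0,0,0.8],[-0.002,-0.0098,0,0,0.8],[-0.002,-0.0098,0,0,0.8],[-0.002,-0.0098,0,0,0.8],[-0.002,-0.0098,0,0,0.8],[-0.002,-0.0098,0,0,0.8],[-0.002,-0.0098,0,0,0.8],[0,0,0,0,0.8],[0,0,0,0,0.8],[0,0,0,0,0.8]]
  ]
}}

```text
clock: 32.2
position: [0.6022, -0.0214, 0.0346]
ee_rot: [[0.196, 0.981, -0.0], [0.981, -0.196, 0.0], [0.0, -0.0, -1.0]]
contact_force: [0.6, 4.3, 2.1]
opening: 0.0744
finger_force: 2.4
```

```bash
python3 f.py
```

```text
32.5 F tray mean [-1.32  4.56  2.26] sd [0.27 0.27 0.25] tcp [48.72 27.71 34.62] [0.02 0.01 0.01]
```

Call:
{"name": "step_arm", "arguments": {
  "series": [
    [[-0.002,-0.0098,0,0,0.8],[-0.002,-0.0098,0,0,0.8],[-0.002,-0.0098,0,0,0.8],[-0.002,-0.0098,0,0,0.8],[-0.002,-0.0098,0,0,0.8],[-0.002,-0.0098,0,0,0.8],[-0.002,-0.0098,0,0,0.8],[0,0,0,0,0.8],[0,0,0,0,0.8],[0,0,0,0,0.8]]
  ]
}}

```text
clock: 33.5
position: [0.6019, -0.0228, 0.0346]
ee_rot: [[0.196, 0.981, -0.0], [0.981, -0.196, 0.0], [0.0, -0.0, -1.0]]
contact_force: [0.2, 5.5, 1.9]
opening: 0.074
finger_force: 2.4
```

```bash
python3 f.py
```

```text
33.8 F tray mean [-1.27  5.    3.02] sd [0.52 0.65 0.48] tcp [48.71 26.3  34.61] [0.01 0.01 0.01]
```

Call:
{"name": "step_arm", "arguments": {
  "series": [
    [[-0.002,-0.0098,0,0,0.8],[-0.002,-0.0098,0,0,0.8],[-0.002,-0.0098,0,0,0.8],[-0.002,-0.0098,0,0,0.8],[-0.002,-0.0098,0,0,0.8],[-0.002,-0.0098,0,0,0.8],[-0.002,-0.0098,0,0,0.8],[0,0,0,0,0.8],[0,0,0,0,0.8],[0,0,0,0,0.8]]
  ]
}}

```text
clock: 34.8
position: [0.6017, -0.0237, 0.0346]
ee_rot: [[0.196, 0.981, -0.0], [0.981, -0.196, 0.001], [0.001, -0.0, -1.0]]
contact_force: [-0.3, 6.2, 2.4]
opening: 0.0743
finger_force: 3.0
```

```bash
python3 f.py
```

```text
35.1 F tray mean [-1.15  6.12  2.68] sd [0.31 0.52 0.43] tcp [48.71 25.34 34.62] [0.02 0.01 0.01]
```

Call:
{"name": "step_arm", "arguments": {
  "series": [
    [[-0.002,-0.0098,0,0,0.8],[-0.002,-0.0098,0,0,0.8],[-0.002,-0.0098,0,0,0.8],[-0.002,-0.0098,0,0,0.8],[-0.001,-0.005,0,0,0.8],[0,0,0,0,0.8],[0,0,0,0,0.8],[0,0,0,0,0.8],[0,0,0,0,0.8],[0,0,0,0,0.8]]
  ]
}}

```text
clock: 36.1
position: [0.6018, -0.0237, 0.0346]
ee_rot: [[0.196, 0.981, 0.0], [0.981, -0.196, 0.001], [0.001, -0.0, -1.0]]
contact_force: [0.3, 9.0, 2.7]
opening: 0.0746
finger_force: 4.4
```

```bash
python3 f.py; python3 box.py
```

```text
36.4 F tray mean [-1.49  8.58  1.97] sd [0.3  0.28 0.56] tcp [48.7  25.35 34.62] [0.01 0.02 0.01]
n 2698 box tray mm [  49.8 -125.1] [150.  180.5] 0.01746983453631401 [[-25.0, -35.0], [-25.0, -215.0], [125.0, -215.0], [125.0, -35.0]]
36.45 [ 0.60175877 -0.02370424  0.03463578] [-0.32781574  8.90306639  2.53352227] tcp tray [48.7 25.4]
```

Call:
{"name": "step_arm", "arguments": {
  "series": [
    [[-0.001,-0.0075,0,0,0.8],[-0.001,-0.0075,0,0,0.8],[0,0,0,0,0.8],[0,0,0,0,0.8],[0,0,0,0,0.8],[0,0,0,0,0.8],[0,0,0,0,0.8],[0,0,0,0,0.8],[0,0,0,0,0.8],[0,0,0,0,0.8]]
  ]
}}

```text
clock: 37.45
position: [0.6017, -0.0237, 0.0346]
ee_rot: [[0.196, 0.981, 0.0], [0.981, -0.196, 0.002], [0.002, -0.0, -1.0]]
contact_force: [0.7, 9.8, 2.5]
opening: 0.0741
finger_force: 4.8
```

Call:
{"name": "step_arm", "arguments": {
  "series": [
    [[0.05,0.245,0,0,0.8],[0.1,0.49,0,0,0.8],[0.1,0.49,0,0,0.8],[0,0,0.9,0,0.8],[0,0,0.9,0,0.8],[0,0,0.9,0,0.8],[0,0,0.9,0,0.8],[0,0.5,0.9,0,0.8],[0,0.5,0.9,0,0.8],[0,0.5,0.9,0,0.8]]
  ]
}}

```text
clock: 38.45
position: [0.6065, 0.0297, 0.1613]
ee_rot: [[0.196, 0.981, 0.0], [0.981, -0.196, -0.0], [-0.0, 0.0, -1.0]]
contact_force: [0.8, 0.1, 0.6]
opening: 0.0744
finger_force: 0.0
```

Call:
{"name": "step_arm", "arguments": {
  "series": [
    [[-0.5,0.8,0,0,0.8],[-0.5,0.8,0,0,0.8],[-0.5,0.8,0,0,0.8],[-0.5,0.8,0,0,0.8],[-0.5,0.8,0,0,0.8],[0,0,0,0,0.8],[0,0,0,0,0.8],[0,0,0,0,0.8],[0,0,0,0,0.8],[0,0,0,0,0.8]]
  ]
}}

```text
clock: 39.45
position: [0.5568, 0.1082, 0.1606]
ee_rot: [[0.198, 0.98, 0.0], [0.98, -0.198, -0.0], [-0.0, 0.0, -1.0]]
contact_force: [1.2, 0.1, 0.0]
opening: 0.0742
finger_force: 0.0
```

```bash
python3 box.py; python3 - <<'E'
from h import *
snap('side','end.png')
E
```

```text
n 3614 box tray mm [ 50.  -99.8] [150.7 229.9] 0.0880206823348999 [[-25.0, 15.0], [-25.0, -215.0], [126.0, -215.0], [125.0, 15.0]]
39.5 [0.55676895 0.10837491 0.16061957] [-0.44589307  0.35001735 -0.188601  ] tcp tray [-21.4 146. ]
```

View pics/end.png

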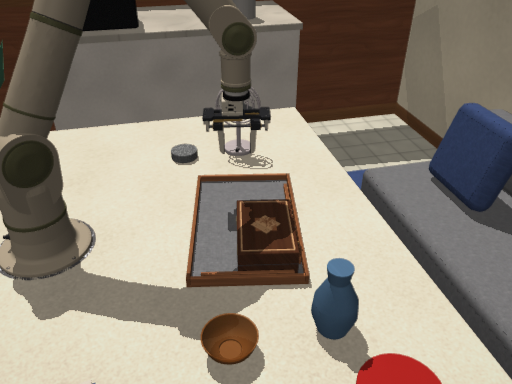

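The box lies flat and square in the far-right corner at about px (267,235), touching both bars. The arm is clear and nothing else has moved, so I'll hand it in.

```bash
python3 -c "
from workcell import ctrl; print(ctrl.finish_job())"
```

```text
the job is handed in; nothing more can be done
None
```

The box was tipped towards the right-hand rim, pushed onto the far long bar and then onto the right-hand short bar, and left flat in that corner. I estimate 4–5 N on each bar (total push at most 9.8 N, about 4.5 N of it friction). The other things on the table were not touched, and I handed the job in at about 40 s.

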